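# Snap the spindle clip home with the fork tool

## Robot

A 6-joint arm with a two-finger parallel gripper is mounted at the origin on the work surface; the furniture and walls round the work are solid. World frame = base frame: x ahead of the robot, y to its left, z up, the work surface at z = 0. Lengths are in mm, angles in rad, forces in N, time in s.
With the tool pointing down it reaches from about 350 to 875 mm from the base axis. Payload 4.2 kg.
Tool frame: the origin (TCP) lies midway between the tips of the shut fingers; the grasp point (between the pads) lies 19 mm behind it (arm.grasp_offset is the distance from the TCP to the grasp point, in mm); z points along the fingers, y is the line along which they close (so a half turn about z gives the same grasp; the last joint's range is limited). The gripper opens to 85 mm and grips with 20 to 120 N. Pads are 22 mm wide; open, the fingers measure 114 mm over their backs; the gripper's body (76 mm by 85 mm) begins 54 mm behind the grasp point. The pads swing forward as they close: fully open they stand 13 mm farther back than shut.
Start: joints at [1.502, 0.385, 0.008, 0, -1.194, -0.259], TCP at [201.193, 591.71, 231.312] pointing down, gripper open.
Joint ranges: [-3.14, 3.14], [-1.21, 2.06], [-1.07, 1.41], [-3.16, 2.05], [-2.99, -0.16], [-3.1, 3.1]. Speed limits (rad/s): [2.79, 2.79, 3.14, 3.14, 3.14, 3.14].

## Interface

Orientations are given as a unit quaternion [x, y, z, w].
In Python, from bench import arm gives the robot as it stands. The module is installed in compiled form; this text tells all that it offers.
- The arm moves only by the tool servo_tool, never from a script. Its argument "increments" is a list of rows, each a list of 7 numbers: the opening, from 0 (shut) to 1 (fully open), then the shift along the tool's x, y, z in m, then the turn, a rotation vector about the tool's x, y, z in degrees. In form: [[grip, x, y, z, ax, ay, az], ...]. A call has 1 to 12 rows; each row is the pose to reach, as a shift and turn from the pose commanded when the call began, along the tool's axes at that moment; what a row does not reach only later rows make up. A row lasts 1/8 s, in which the tool goes at most 62.5 mm and 10.7 degrees, less where a joint would pass 70% of its speed; a pose out of reach is approached as far as the arm can. A call with a gripper value outside its range is refused whole. The fingers move at their own pace and stop on an object; the grip force is fixed at half the most. Time passes only in rows, so rows that repeat a pose let the fingers close. It gives the time, the measured TCP pose, the force, the opening and the grip force at its end, in the units of the state.
- arm.read_state(): the state, without advancing time (a new reading comes with each control period).
- arm.get_image(name): name is "scene" or "top" or "wrist"; returns a dict with "color" (400x640x3 uint8, red, green, blue), "fx", "fy", "cx", "cy" (pixels), "k1" (the pictures are not rectified: a ray, as slopes to the right and down, at radius r is drawn at 1 + k1 r^2 times it, then the intrinsics apply), "rvec" (rotation vector, rad) and "tvec" (3), from world to camera coordinates, as OpenCV has them; the wrist camera has in their place "hand_eye" (4x4, takes a point from camera to tool coordinates, whose origin is the TCP and whose axes are the flange's). Camera axes: x right, y down, z forward; pixel columns grow to the right and rows downward; lengths in mm; the calibration is good to about 2 mm. A picture is of the moment at which its call begins: read the wrist's pose just before it. There is no depth.
- arm.job_done(): hands the job in; it is judged then, once.
Trained networks look in the newest picture that a camera, given by its name, has taken for a name from the list of things; names that differ only in an ending like _2 or _b are one class to them, and where a whole thing is asked for, a point or a joint stands for the part that bears it (a point fixed in the world has none). Each returns a list of dicts, best first, with "p" (0 to 1); they miss things now and then, are a little off and sometimes report something else, mostly with a low value. They report only what shows in the picture. A call takes as long as a camera call. They do not tell look-alikes from the thing itself.
- arm.look_for(camera, thing): "box" ([centre column, centre row, width, height] in pixels, round what is visible of it).
- arm.spot_point(camera, thing): "centre" ([column, row] in pixels: a listed point, or the origin of a listed thing).
The state is a dict: "clock": time; "joints": joint angles; "joint_vel": joint speeds; "joint_efforts": joint torques, N m; "position": TCP position; "ee_rot": TCP orientation; "contact_force": force on the tool from outside, world axes, zero at the start; "wrist_torque": the same for the moment, N m; "gripper_width": finger opening in mm; "grasp_force": force on a finger pad.
Only numpy, scipy, OpenCV 4.12 (cv2) and the standard library are available. Lean on these libraries where they do the work, as an engineer would, in place of code of your own. Each camera call takes 0.05 s, during which the arm holds its last target. There are 200 camera calls.

## Task

Take the bent fork tool out of its wooden rest, set its prongs either side of the tab on the back of the split clip, and push the clip along the bed of the thread winder until its jaws snap shut in the groove at the foot of the spindle. Then put the fork tool back into its rest the way it stood and let go. Touch the clip only with the fork tool, not with the gripper, and leave the brass weight, the wax block and the needle box where they are.

Things in the scene. Friction and masses are not known exactly. Their poses are not given: they have to be found in the camera images.
- groove_seat (a point): Where the clip's origin belongs: on the spindle's vertical axis, level with the bed's top (40 mm over the table). x: the level direction in which the clip is pushed on; z up. The groove is a core 24 mm in diameter, 10 mm high from the bed; the shoulder above it is 36 mm in diameter, so the clip enters only sideways. A brown jute reel, 58 mm in diameter, begins 37 mm above the bed.
- winder_stand: Fixed grey stand, axes as groove_seat, origin below it on the table. Bed 84 mm wide, x -125 to 65 mm; foot 110 mm wide, x -130 to 70. Steel guide strips, 7 mm high, x -115 to -35, inner faces at y = +-29. A post at x = 41 to 63 carries the guide arm.
- guide_end (a point): Front end, underside, of the stand's guide arm (40 mm wide, 18 mm thick, a thread eye up to 26 mm above it), over the bed at x = -90 mm, 150 mm above the bed. It bars a gripper held upright; lean the gripper back towards -x, as the tool's handle leans.
- clip: Loose split clip, dark steel, 73 x 52 x 8 mm, 140 g, flat on the bed between the strips, mouth to the spindle, 45 to 70 mm short of home. Origin: underside, centre of the eye; x out of the mouth (tips at x = 31 mm), z up. The prongs push its back edge at x = -28 (40 mm wide); a tab 12 mm wide stands back from there to x = -42. The core stops it 2 mm past home.
- jaw_left (a joint): Opening (rad) of the clip's sprung jaw at +y: 0 shut, also when home; about 0.11 when passing the core's widest part. Spreading both jaws takes a push of about 5 to 12 N, from 22 to 11 mm short of home; then they snap shut. Until then the clip slides freely.
- jaw_right (a joint): The same for the jaw at the clip's -y side.
- fork_tool: Loose fork tool, 140 g: level steel fork, 9 mm thick, 42 wide, x 0 to -29 mm; prongs 11 mm wide, gap 20 mm wide and 17 deep. Origin: underside, midway between the prong tips; x ahead out of the prongs, z up, as it stands in its rest and is used. To push the clip run it level, about 2 mm above the bed. Its handle rises from (-22, 0, 5) mm, leaning back to -x 35 degrees from vertical.
- fork_grip (a point): Middle of the tool's wooden grip, at (-80.5, 0, 88.6) mm in the tool's frame, same axes. Grip 20 mm wide (y), 24 mm deep, 74 mm long along the handle, direction (-0.574, 0, 0.819); below it a brass collar 22 mm wide and a steel shank 14 mm wide, 10 thick. Grasp across y, fingers pointing down along the handle, 35 degrees from vertical.
- rest_seat (a point): Where the tool's origin belongs in the fixed wooden rest, on a ledge 14 mm above the table; axes as the tool's should be. A toe strip from x = 5 mm stands 7 mm above the ledge; behind, a back sloped like the handle carries the shank between cheeks (inner faces y = +-11 mm) up to 55 mm along it. The tool lifts out straight up and goes back straight down.
- brass_weight: Bystander: brass weight with a knob, 42 mm in diameter, 52 mm high; origin under its centre.
- wax_block: Bystander: yellow-brown block of wax, 38 x 55 x 22 mm; origin under its centre.
- needle_box: Bystander: flat dark box, 45 x 75 x 19 mm; origin under its centre.
Things that resemble listed ones, but are neither listed nor needed, are in the scene too. What is shaped like the fork_tool but black or turquoise is not meant.

How it is judged:
By the outcome, as a careful person would: the job done as asked, in the order asked, and still so for the second after the job is handed in, with the robot touching nothing.
It also fails if it takes over 51 s, if anything falls off the work surface, if the arm or the gripper's body presses on something with over 40 N, if the wrist force passes 120 N, or if a joint passes its speed limit or range.

## Working session

There is one attempt and no reset: what is moved stays moved. The work goes in short steps, Python scripts to look and compute and a tool call to move; the robot and the scene stay as the last step left them, time stands still between calls to the robot, and variables do not carry over. Pictures are saved under pics/ and viewed, at most 10 in all, crops included, and the job is handed in when it is done.

Besides the shell and the picture viewer there is one more tool, called after ">>>" as name(argument=value, ...) on one line, values as JSON. servo_tool: Moves the arm, as the interface text tells. Its arguments: {"type":"object","properties":{"increments":{"type":"array","items":{"type":"array","items":{"type":"number"}}}},"required":["increments"]}

```bash
mkdir -p pics
cat > h.py <<'E'
import numpy as np, cv2
from scipy.spatial.transform import Rotation as R
from bench import arm
def cam(name):
    s=arm.read_state(); im=arm.get_image(name)
    if name=='wrist':
        T=np.eye(4); T[:3,:3]=R.from_quat(s['ee_rot']).as_matrix(); T[:3,3]=s['position']
        W=T@np.array(im['hand_eye']); im['Rc']=W[:3,:3]; im['o']=W[:3,3]
    else:
        Rm=R.from_rotvec(np.ravel(im['rvec'])).as_matrix(); im['Rc']=Rm.T; im['o']=-Rm.T@np.ravel(im['tvec'])
    return im
def ray(im,px):
    d=np.array([(px[0]-im['cx'])/im['fx'],(px[1]-im['cy'])/im['fy']]); u=d.copy()
    for _ in range(20): u=d/(1+im['k1']*(u@u))
    return im['Rc']@np.array([u[0],u[1],1.])
def atz(im,px,z):
    d=ray(im,px); return im['o']+d*(z-im['o'][2])/d[2]
def proj(im,P):
    c=im['Rc'].T@(np.array(P,float)-im['o']); u=c[:2]/c[2]; u=u*(1+im['k1']*(u@u))
    return np.array([u[0]*im['fx']+im['cx'],u[1]*im['fy']+im['cy']])
def tri(ims,pxs):
    A=np.zeros((3,3));b=np.zeros(3)
    for im,p in zip(ims,pxs):
        d=ray(im,p);d/=np.linalg.norm(d);M=np.eye(3)-np.outer(d,d);A+=M;b+=M@im['o']
    return np.linalg.solve(A,b)
def save(im,fn,crop=None,sc=1):
    c=im['color'][:,:,::-1]
    if crop: c=c[crop[1]:crop[3],crop[0]:crop[2]]
    cv2.imwrite('pics/'+fn,cv2.resize(c,None,fx=sc,fy=sc,interpolation=cv2.INTER_CUBIC))
E
python3 - <<'E'
from h import *
np.set_printoptions(precision=1,suppress=True)
a=cam('scene');b=cam('top');save(a,'s1.png',sc=1.25);save(b,'t1.png',sc=1.25)
print(a['o'],b['o'])
for c in ('scene','top'):
    for n in ['groove_seat','guide_end','clip','fork_tool','fork_grip','rest_seat','brass_weight','wax_block','needle_box']:
        print(c,n,[(np.round(d['centre']).tolist(),round(d['p'],2)) for d in arm.spot_point(c,n)][:4])
E
```

```text
[-460.4 1024.5  702.8] [ 193.1   35.3 1537. ]
scene groove_seat [([314.0, 194.0], 0.62)]
scene guide_end [([294.0, 163.0], 0.59), ([265.0, 227.0], 0.26)]
scene clip [([301.0, 194.0], 0.38)]
scene fork_tool [([339.0, 298.0], 0.86), ([377.0, 224.0], 0.64), ([253.0, 220.0], 0.63), ([267.0, 224.0], 0.45)]
scene fork_grip [([341.0, 221.0], 0.72), ([305.0, 286.0], 0.57), ([249.0, 219.0], 0.55), ([276.0, 251.0], 0.49)]
scene rest_seat [([264.0, 226.0], 0.55)]
scene brass_weight [([249.0, 208.0], 0.63)]
scene wax_block [([313.0, 233.0], 0.58)]
scene needle_box [([362.0, 209.0], 0.44)]
top groove_seat [([380.0, 147.0], 0.92)]
top guide_end [([356.0, 127.0], 0.68)]
top clip []
top fork_tool [([275.0, 168.0], 0.85), ([379.0, 249.0], 0.64), ([229.0, 312.0], 0.55), ([241.0, 249.0], 0.51)]
top fork_grip [([231.0, 275.0], 0.63), ([253.0, 214.0], 0.6), ([356.0, 219.0], 0.6)]
top rest_seat [([278.0, 170.0], 0.82), ([405.0, 209.0], 0.6)]
top brass_weight [([305.0, 115.0], 0.54)]
top wax_block [([319.0, 207.0], 0.56)]
top needle_box [([405.0, 208.0], 0.68), ([316.0, 204.0], 0.17)]
```

View pics/s1.png

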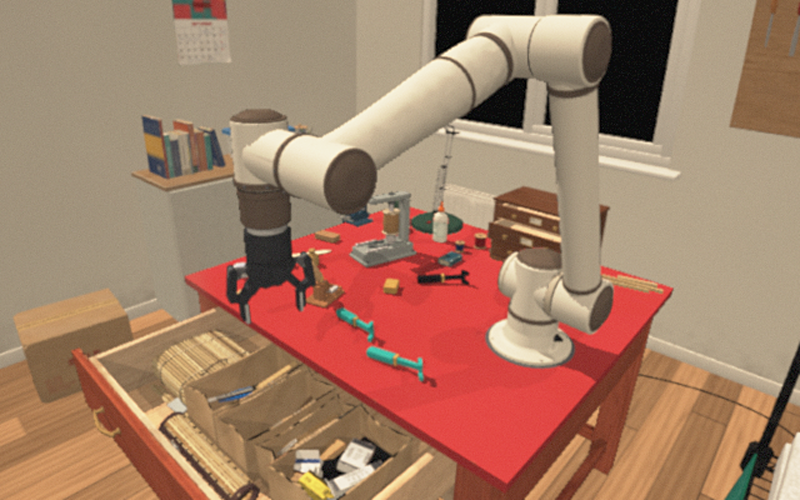

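View pics/t1.png

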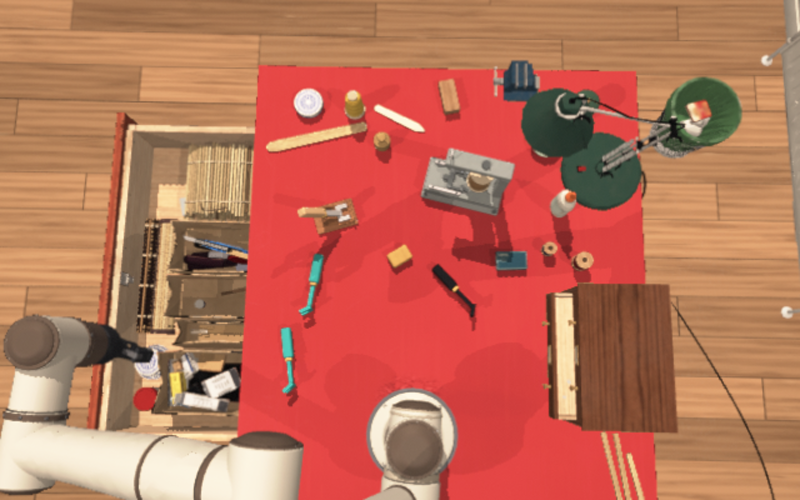

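The overviews show the winder at about (470,180) in the 800 px top view, the wooden rest with the real fork at (330,215) and its grip to the left of it. The turquoise and black tools lie loose as decoys. The next step is to zoom in on the rest and winder.

Run:
```python
from h import *
np.set_printoptions(precision=1,suppress=True)
b=cam('top')
c=b['color'][:,:,::-1]
l=cv2.resize(c[145:200,225:305],None,fx=7,fy=7,interpolation=cv2.INTER_CUBIC)
r=cv2.resize(c[110:180,328:418],None,fx=6,fy=6,interpolation=cv2.INTER_CUBIC)
o=np.zeros((420,560+540,3),np.uint8);o[:385,:560]=l;o[:,560:]=r
cv2.imwrite('pics/z1.png',cv2.resize(o,(800,305)))
print('rest',atz(b,[278,170],14),'tool',atz(b,[275,168],14),'seat',atz(b,[380,147],40),'guide',atz(b,[356,127],190),atz(b,(250,169),100))
for p in ((305,115),(319,207),(405,208)):print(atz(b,p,0))
# stand bed corners seen from crop later
a=cam('scene')
for n,P in dict(rest=[419,180,14]).items(): print(proj(a,P),proj(b,P))
```

```text
rest [540.3 169.6  14. ] tool [546.6 179.3  14. ] seat [ 613.3 -149.4   40. ] guide [628.5 -63.1 190. ] [522.3 245.4 100. ]
[727.5  88.7   0. ]
[426.4  38.2   0. ]
[ 427.8 -232.4    0. ]
[286.3 243. ] [273.5 207.9]
```

View pics/z1.png

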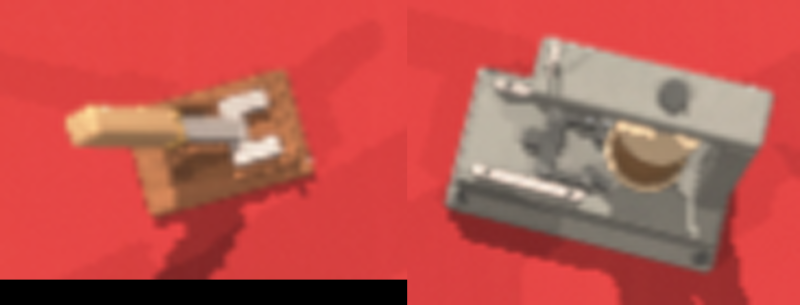

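The crops show the steel fork in its rest, with prong tips at about full-frame (277.6,165.2) and (280,174.5), pointing right, yaw ≈ -76°. The winder's foot edge gives a push direction of about -103°. The clip and strips lie at the left end of the bed under the arm.

```bash
cat >> h.py <<'E'
def tgt(yaw,side=1,lean=35):
    """gripper orientation for handle lean; side=+1: gripper y = tool y"""
    l=np.radians(lean); z=np.array([np.sin(l),0,-np.cos(l)]); y=np.array([0,side,0.]); x=np.cross(y,z)
    return R.from_euler('z',yaw,degrees=True)*R.from_matrix(np.c_[x,y,z])
def inc(P,Rt,s=None,base=None):
    s=s or arm.read_state()
    p0,R0=base if base else (np.array(s['position']),R.from_quat(s['ee_rot']))
    return np.round(R0.inv().apply(np.array(P)-p0)/1000,4).tolist()+np.round((R0.inv()*Rt).as_rotvec(degrees=True),2).tolist()
E
python3 - <<'E'
from h import *
np.set_printoptions(precision=3,suppress=True)
w=cam('wrist');s=arm.read_state()
print(np.array(w['hand_eye']),w['fx'],w['fy'],R.from_quat(s['ee_rot']).as_matrix(),arm.grasp_offset)
g=np.array([520,247,102.6])
for sd in (1,-1):
    Rt=tgt(-75.7,sd); z=Rt.as_matrix()[:,2]
    print(sd,inc(g-z*(120-19),Rt), g-z*101, Rt.as_matrix())
E
```

```text
[[  -0.001   -0.964   -0.266   66.433]
 [   1.      -0.001   -0.      -0.151]
 [  -0.      -0.266    0.964 -141.669]
 [   0.       0.       0.       1.   ]] 313.5256215118165 313.5256215118165 [[ 0.947 -0.322  0.   ]
 [-0.322 -0.947  0.   ]
 [-0.    -0.    -1.   ]] 18.700000000000003
1 [0.3812, 0.1752, 0.046, -37.38, -20.26, -118.54] [505.691 303.136 185.334] [[-0.202  0.969  0.142]
 [ 0.794  0.247 -0.556]
 [-0.574 -0.    -0.819]]
-1 [0.3812, 0.1752, 0.046, -17.37, 32.04, 55.08] [505.691 303.136 185.334] [[ 0.202 -0.969  0.142]
 [-0.794 -0.247 -0.556]
 [ 0.574  0.    -0.819]]
```

>>> servo_tool(increments=[[1, 0.38, 0.175, 0.046, -17.4, 32, 55.1], [1, 0.38, 0.175, 0.046, -17.4, 32, 55.1], [1, 0.38, 0.175, 0.046, -17.4, 32, 55.1], [1, 0.38, 0.175, 0.046, -17.4, 32, 55.1], [1, 0.38, 0.175, 0.046, -17.4, 32, 55.1], [1, 0.38, 0.175, 0.046, -17.4, 32, 55.1], [1, 0.38, 0.175, 0.046, -17.4, 32, 55.1], [1, 0.38, 0.175, 0.046, -17.4, 32, 55.1], [1, 0.38, 0.175, 0.046, -17.4, 32, 55.1]])

```text
clock: 2.28
position: [504.8, 303.9, 185.5]
ee_rot: [0.753, -0.585, 0.237, 0.184]
contact_force: [0.1, -0.1, 0.4]
gripper_width: 85.6
grasp_force: 0.0
```

Run:
```python
from h import *
np.set_printoptions(precision=1,suppress=True)
w=cam('wrist');save(w,'w1.png',sc=1.25);print(arm.read_state()['joints'])
for n,z in (('fork_tool',14),('rest_seat',14),('fork_grip',102.6)):
    for d in arm.spot_point('wrist',n)[:3]: print(n,np.round(d['centre']),d['p'],atz(w,d['centre'],z))
```

```text
[ 1.   0.5 -0.2  0.4 -1.3 -1. ]
fork_tool [311. 164.] 0.86 [543.3 172.   14. ]
fork_tool [545.   9.] 0.78 [ 273.7 -158.7   14. ]
fork_tool [545. 314.] 0.7 [276.  274.7  14. ]
rest_seat [314. 161.] 0.9 [541.  167.4  14. ]
fork_grip [471.  41.] 0.95 [410.3  42.5 102.6]
fork_grip [606. 365.] 0.94 [292.2 314.8 102.6]
fork_grip [314. 206.] 0.86 [519.3 250.5 102.6]
```

View pics/w1.png

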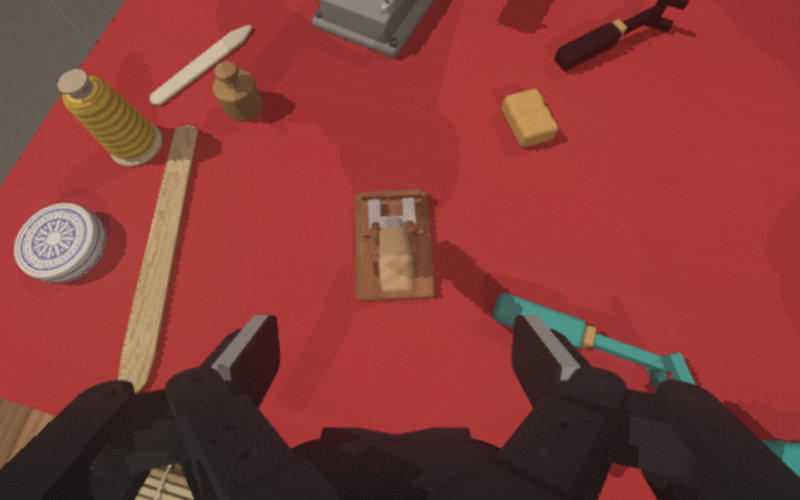

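The wrist view shows the rest upright in the middle, with prong tips at 800-scale (373,199) and (410,198), and the grip centred near (396,255). The gripper is already nearly aligned with it.

Run:
```python
from h import *
np.set_printoptions(precision=1,suppress=True)
w=cam('wrist');f=lambda u,v,z:atz(w,(u/1.25,v/1.25),z)
print('tips',f(368,199,23),f(415,198,23),(f(368,199,23)+f(415,198,23))/2)
def yaw(p,q): d=q-p; return np.degrees(np.arctan2(-d[0],d[1])) if 0 else np.degrees(np.arctan2(d[1],d[0]))
print('tipline->yaw',yaw(f(415,198,23),f(368,199,23))-90)
print('toe',yaw(f(427,192,21),f(357,192,21))-90,'base',yaw(f(435,298,0),f(355,298,0))-90)
for y in(-75.7,-74,-78):
  for o in ([542,170,14],):
    Ry=R.from_euler('z',y,degrees=True)
    print(y,[np.round(proj(w,Ry.apply(v)+o)*1.25) for v in ([0,21,9],[0,-21,9],[-29,0,9],[-80.5,0,88.6],[-101.7-9.8,0,118.9+6.9-14])])
```

```text
tips [561.7 176.   23. ] [520.7 164.5  23. ] [541.2 170.2  23. ]
tipline->yaw -74.33592228634927
toe -75.70000450945136 base -75.70079571399371
-75.7 [array([368., 198.]), array([414., 198.]), array([391., 227.]), array([389., 251.]), array([388., 289.])]
-74 [array([368., 199.]), array([414., 197.]), array([392., 227.]), array([393., 251.]), array([394., 289.])]
-78 [array([368., 197.]), array([414., 199.]), array([389., 227.]), array([384., 251.]), array([380., 289.])]
```

Run:
```python
from h import *
Ry=R.from_euler('z',-74.7,degrees=True)
g=Ry.apply([-80.5,0,88.6])+[541.2,170.2,14]
Rt=tgt(-74.7,-1);z=Rt.as_matrix()[:,2];print(g,inc(g-z*(60-19),Rt))
```

```text
[519.95821948 247.84687219 102.6       ] [0.0007, -0.0008, 0.0609, 0.53, 0.06, -0.77]
```

>>> servo_tool(increments=[[1, 0.0005, -0.001, 0.03, 0.3, 0, -0.4], [1, 0.0007, -0.001, 0.06, 0.5, 0, -0.8], [1, 0.0007, -0.001, 0.06, 0.5, 0, -0.8]])

```text
clock: 2.9
position: [513.1, 268.7, 135.5]
ee_rot: [0.758, -0.579, 0.238, 0.185]
contact_force: [0.9, 0.7, -0.0]
gripper_width: 85.3
grasp_force: 0.0
```

Run:
```python
from h import *
np.set_printoptions(precision=1,suppress=True)
w=cam('wrist');save(w,'w2.png',crop=(230,120,390,300),sc=3.3)
for n,z in (('fork_tool',14),('rest_seat',14),('fork_grip',102.6)):
    for d in arm.spot_point('wrist',n)[:3]: print(n,np.round(d['centre']),d['p'],atz(w,d['centre'],z))
```

```text
fork_tool [313. 172.] 0.7 [541.9 169.1  14. ]
rest_seat [314. 172.] 0.63 [541.3 168.   14. ]
fork_grip [452. 287.] 0.86 [432.7 259.5 102.6]
fork_grip [315. 233.] 0.82 [518.6 248.8 102.6]
fork_grip [496.  30.] 0.61 [420.8  46.4 102.6]
```

View pics/w2.png

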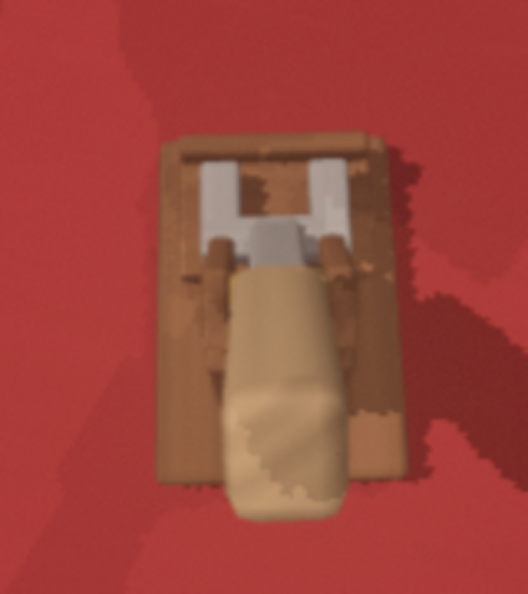

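The close crop shows the fork seated: left prong tip at (220,161), right tip at (328,158), top end of the grip centred at u≈286, toe strip tilted slightly up to the right.

Run:
```python
from h import *
np.set_printoptions(precision=1,suppress=True)
w=cam('wrist')
q=lambda u,v:(230+u/3.3,120+v/3.3)
L=atz(w,q(200,161),23);Rr=atz(w,q(347,158),23);m=(L+Rr)/2
d=L-Rr;print('tip mid',m,np.linalg.norm(d),np.degrees(np.arctan2(d[1],d[0]))-90)
L,Rr=atz(w,q(182,140),21),atz(w,q(365,134),21);d=L-Rr;print('toe',np.linalg.norm(d),np.degrees(np.arctan2(d[1],d[0]))-90)
L,Rr=atz(w,q(157,483),0),atz(w,q(407,483),0);d=L-Rr;print('base',np.linalg.norm(d),np.degrees(np.arctan2(d[1],d[0]))-90)
for y in (-76,-75,-74,-73):
    Ry=R.from_euler('z',y,degrees=True)
    print(y,[(np.array(proj(w,Ry.apply(v)+[m[0],m[1],14]))-[230,120])*3.3 for v in ([-22,0,9],[-59,0,58],[-101.7,0,118.9],[-111.5,0,112])])
```

```text
tip mid [544.4 171.8  23. ] 42.304346095672194 -73.5279383666198
toe 53.517684377372454 -72.72817912809745
base 70.06547172358788 -74.80568309696858
-76 [array([271.6, 230.4]), array([264.8, 301.4]), array([250.1, 441.1]), array([249.6, 510.8])]
-75 [array([273. , 230.4]), array([269.4, 301.5]), array([261.6, 441.3]), array([261.9, 510.9])]
-74 [array([274.4, 230.4]), array([274. , 301.4]), array([273.1, 441.2]), array([274.2, 510.9])]
-73 [array([275.7, 230.4]), array([278.6, 301.3]), array([284.5, 441. ]), array([286.5, 510.6])]
```

Run:
```python
from h import *
Ry=R.from_euler('z',-73.2,degrees=True)
g=Ry.apply([-80.5-.574*6,0,88.6+.819*6])+[544,171.5,14]
Rt=tgt(-73.2,-1);z=Rt.as_matrix()[:,2];print(g,inc(g-z*(20-19),Rt),inc(g+z*19,Rt))
```

```text
[519.73751484 251.8612279  107.514     ] [-0.0006, 0.0002, 0.0354, 0.84, 0.11, -1.28] [-0.0006, -0.0001, 0.0554, 0.84, 0.11, -1.28]
```

>>> servo_tool(increments=[[1, -0.0006, 0, 0.028, 0.8, 0.1, -1.3], [1, -0.0006, 0, 0.055, 0.8, 0.1, -1.3], [1, -0.0006, 0, 0.055, 0.8, 0.1, -1.3], [0, -0.0006, 0, 0.055, 0.8, 0.1, -1.3], [0, -0.0006, 0, 0.055, 0.8, 0.1, -1.3], [0, -0.0006, 0, 0.055, 0.8, 0.1, -1.3], [0, -0.0006, 0, 0.055, 0.8, 0.1, -1.3], [0, -0.0006, 0, 0.055, 0.8, 0.1, -1.3], [0, -0.0006, 0, 0.055, 0.8, 0.1, -1.3]])

```text
clock: 4.28
position: [522.4, 240.5, 91.6]
ee_rot: [0.766, -0.569, 0.241, 0.181]
contact_force: [-0.7, 1.8, 4.0]
gripper_width: 19.9
grasp_force: 60.3
```

```bash
cat >> h.py <<'E'
import json,os
def T(Rm,p):
    M=np.eye(4);M[:3,:3]=Rm.as_matrix();M[:3,3]=p;return M
def ee():
    s=arm.read_state();return T(R.from_quat(s['ee_rot']),s['position'])
if os.path.exists('g.json'):
    G=np.array(json.load(open('g.json'))['ee']);TOOL0=np.array(json.load(open('g.json'))['tool'])
    GT=np.linalg.inv(G)@TOOL0   # tool in gripper
def go(tool):  # rows to bring tool frame to pose
    D=np.linalg.inv(ee())@tool@np.linalg.inv(GT)
    return np.round(D[:3,3]/1000,4).tolist()+np.round(R.from_matrix(D[:3,:3]).as_rotvec(degrees=True),2).tolist()
def yp(yaw,p): return T(R.from_euler('z',yaw,degrees=True),p)
def stand(seat,yaw,p): return yp(yaw,seat)@np.array(list(p)+[1.])
E
python3 - <<'E'
from h import *
json.dump(dict(ee=ee().tolist(),tool=yp(-73.2,[544,171.5,14]).tolist()),open('g.json','w'))
E
python3 - <<'E'
from h import *
np.set_printoptions(precision=2,suppress=True)
print(GT, R.from_matrix(G[:3,:3]).as_quat())
t=TOOL0.copy();t[2,3]+=90;print(go(t))
p=stand([613.3,-149.4,40],-103.4,[-200,0,60]);print(p,go(yp(-103.4,p[:3])))
E
```

```text
[[  0.82   0.     0.57  14.59]
 [ -0.    -1.     0.    -0.92]
 [  0.57  -0.    -0.82 105.05]
 [  0.     0.     0.     1.  ]] [ 0.77 -0.57  0.24  0.18]
[0.0517, 0.0002, -0.0737, -0.0, 0.0, -0.0]
[659.65  45.16 100.     1.  ] [0.1836, -0.1106, 0.0235, -17.35, -0.07, 24.72]
```

>>> servo_tool(increments=[[0, 0.006, 0, -0.0085, 0, 0, 0], [0, 0.02, 0, -0.028, 0, 0, 0], [0, 0.04, 0, -0.057, 0, 0, 0], [0, 0.052, 0, -0.074, 0, 0, 0], [0, 0.052, 0, -0.074, 0, 0, 0]])

```text
clock: 4.9
position: [522.9, 240.6, 182.9]
ee_rot: [0.765, -0.569, 0.241, 0.179]
contact_force: [0.5, -0.5, -2.6]
gripper_width: 19.2
grasp_force: 59.8
```

Run:
```python
from h import *
p=stand([613.3,-149.4,40],-103.4,[-200,0,60]);print(go(yp(-103.4,p[:3])), arm.read_state()['joints'])
```

```text
[0.1312, -0.1104, 0.098, -17.39, 0.11, 24.64] [ 0.93189162  0.46058231 -0.31443956  0.50761797 -1.23506255 -0.91849799]
```

>>> servo_tool(increments=[[0, 0.033, -0.028, 0.0245, -4.3, 0, 6.2], [0, 0.066, -0.055, 0.049, -8.7, 0, 12.3], [0, 0.099, -0.083, 0.0735, -13, 0, 18.5], [0, 0.131, -0.11, 0.098, -17.4, 0.1, 24.6], [0, 0.131, -0.11, 0.098, -17.4, 0.1, 24.6]])

```text
clock: 5.52
position: [676.3, 111.4, 172.0]
ee_rot: [-0.589, 0.749, -0.185, -0.242]
contact_force: [-1.6, -0.4, -3.1]
gripper_width: 19.5
grasp_force: 60.1
```

Run:
```python
from h import *
np.set_printoptions(precision=1,suppress=True)
w=cam('wrist');save(w,'w3.png',sc=1.25);t=ee()@GT
print('tool',t[:3,3],[proj(w,(t@[x,y,9,1])[:3])*1.25 for x,y in((0,21),(0,-21))])
for n,z in (('groove_seat',40),('guide_end',190),('clip',40),('fork_tool',t[2,3])):
    for d in arm.spot_point('wrist',n)[:3]: print(n,np.round(d['centre']),d['p'],atz(w,d['centre'],z))
```

```text
tool [658.3  42.   95.7] [array([360.4, 226.1]), array([428.3, 225.9])]
groove_seat [317.  50.] 0.71 [ 608.2 -150.8   40. ]
clip [318.  78.] 0.65 [ 617.  -110.1   40. ]
clip [259. 276.] 0.3 [722.7  93.   40. ]
fork_tool [552.  26.] 0.83 [379.2 -74.3  95.7]
fork_tool [316. 180.] 0.82 [657.1  37.7  95.7]
```

View pics/w3.png

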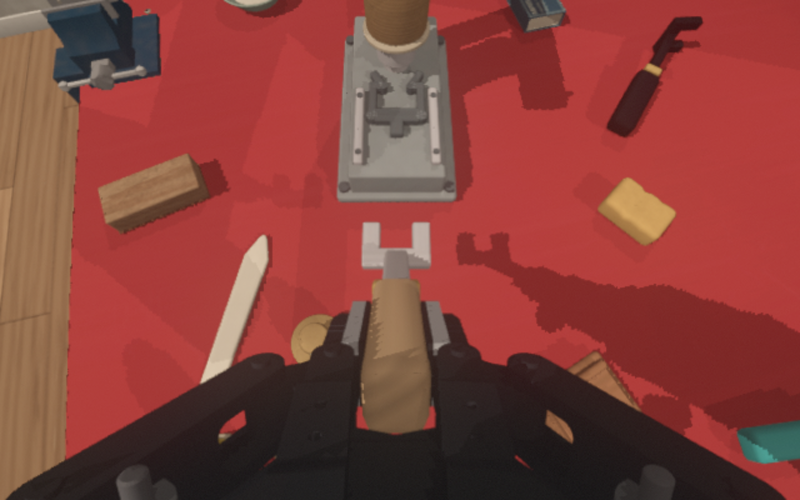

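The view shows the fork gripped, with its tips at (362..430,223). The winder lies ahead with strip front ends at (357,163) and (435,163) and rear ends near y=86. The clip's back is at about (397,122) and its tab at (397,133).

Run:
```python
from h import *
np.set_printoptions(precision=1,suppress=True)
w=cam('wrist');save(w,'w4.png',crop=(265,25,375,190),sc=3.6)
t=ee()@GT;print(ee()[:3,3],t[:3,3],[(proj(w,(t@[x,y,9,1])[:3])-[265,25])*3.6 for x,y in((0,21),(0,-21))])
```

```text
[674.1 116.2 176.5] [658.   45.4  99.2] [array([ 78. , 558.3]), array([273. , 558.1])]
```

View pics/w4.png

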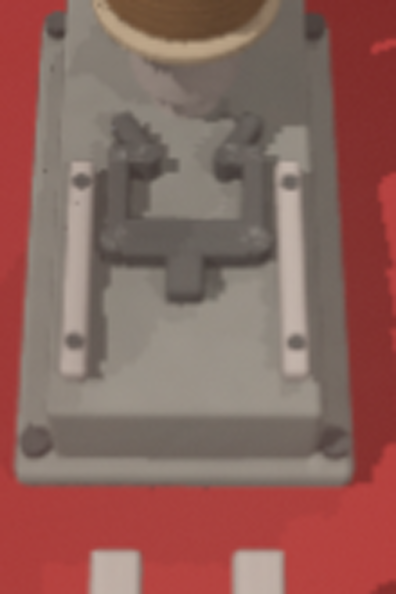

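The crop shows the fork tips at (92..284,550), bed front edge (50..320,413), strips' inner edges (87,375)-(92,163) and (283,377)-(278,163), the clip back edge at v≈257 and its tab end at (184,298).

```bash
cat > fit.py <<'E'
from h import *
from scipy.optimize import least_squares
np.set_printoptions(precision=2,suppress=True)
w=cam('wrist');q=lambda u,v:np.array((265+u/3.6,25+v/3.6))
obs=[((50,413),(-125,42,40)),((320,413),(-125,-42,40)),((87,377),(-115,29,47)),((283,378),(-115,-29,47)),((92,163),(-35,29,47)),((278,163),(-35,-29,47))]
f=lambda p:np.ravel([(proj(w,stand([p[0],p[1],40+p[3]],p[2],m-np.array([0,0,40.]))[:3])-q(*o))*3.6 for o,m in [(o,np.array(m,float)) for o,m in obs]])
r=least_squares(f,[613,-149,-103,0]);print('stand',r.x,r.fun)
r3=least_squares(lambda p:f([*p,0]),[613,-149,-103]);print('z fixed',r3.x,r3.fun)
S=r3.x
inv=np.linalg.inv(yp(S[2],[S[0],S[1],40]))
loc=lambda o,z:(inv@[*atz(w,q(*o),z),1])[:3]
for n,o,z in (('back L',(102,257),48),('back R',(273,257),48),('tab end top',(184,293),48),('tab bot',(184,300),40),('tipL',(125,115),48),('tipR',(250,115),48),('backbot',(187,263),40)): print(n,loc(o,z))
t=ee()@GT
print('tool origin expected',inv@t[:,3]);
for o in ((92,550),(284,550)): print('tip',loc(o,t[2,3]+9))
E
python3 fit.py
```

```text
stand [ 608.26 -154.2  -103.32   -6.39] [-3.78  2.27  3.75  2.79  1.42 -3.06 -1.19 -3.66  3.74  0.67 -3.95  1.19]
z fixed [ 609.34 -149.81 -103.32] [-6.92  4.09  6.89  4.62 -0.78 -2.16  1.02 -2.76  1.87 -2.93 -2.08 -2.4 ]
back L [-73.6   25.36   8.  ]
back R [-73.43 -26.88   8.  ]
tab end top [-86.8    0.33   8.  ]
tab bot [-83.33   0.29   0.  ]
tipL [-17.35  19.37   8.  ]
tipR [-17.18 -21.06   8.  ]
backbot [-69.38  -0.66   0.  ]
tool origin expected [-201.32    2.5    59.39    1.  ]
tip [-199.53   20.53   68.39]
tip [-199.47  -20.96   68.39]
```

```bash
python3 - <<'E'
import json,numpy as np
j=json.load(open('g.json'));t=np.array(j['tool']);D=np.eye(4);D[:3,3]=[1.8,-2.7,0];j['tool']=(t@D).tolist();json.dump(j,open('g.json','w'))
E
cat >> h.py <<'E'
SEAT=np.array([609.34,-149.81,40]);YAW=-103.32
def st(x,y,z): return yp(YAW,stand(SEAT,YAW,[x,y,z])[:3])
def now():
    t=np.linalg.inv(yp(YAW,SEAT))@ee()@GT; return np.round(t[:3,3],2),np.round(R.from_matrix(t[:3,:3]).as_rotvec(degrees=True),2)
E
python3 -c "
from h import *
print(now(),go(st(-130,0,25)),go(st(-112,0,25)))"
```

```text
(array([-1.9951e+02, -1.8000e-01,  5.9400e+01]), array([-0.09, -0.22,  0.08])) [0.0373, -0.0002, 0.0682, 0.03, -0.22, 0.12] [0.052, -0.0002, 0.0786, 0.03, -0.22, 0.12]
```

>>> servo_tool(increments=[[0, 0.018, 0, 0.034, 0, -0.1, 0], [0, 0.037, 0, 0.068, 0, -0.2, 0.1], [0, 0.052, 0, 0.0785, 0, -0.2, 0.1], [0, 0.052, 0, 0.0785, 0, -0.2, 0.1], [0, 0.052, 0, 0.0785, 0, -0.2, 0.1]])

```text
clock: 6.5
position: [655.5, 31.1, 143.5]
ee_rot: [-0.591, 0.748, -0.186, -0.236]
contact_force: [0.2, 1.1, -1.5]
gripper_width: 19.5
grasp_force: 59.9
```

Run:
```python
from h import *
w=cam('wrist');print(now(),go(st(-112,0,5)),go(st(-112,0,2)))
P=[proj(w,stand(SEAT,YAW,[x,y,z])[:3]) for x,y,z in ((-115,29,7),(-115,-29,7),(-35,29,7),(-35,-29,7),(-73.5,0,8),(-87,6,8),(-87,-6,8))]
t=ee()@GT;P+=[proj(w,(t@[0,y,9,1])[:3]) for y in (21,10,-10,-21)]
for p in P: cv2.circle(w['color'],tuple(int(v) for v in np.round(p)),0,(255,0,255),-1)
save(w,'w5.png',crop=(250,30,390,230),sc=2.9)
```

```text
(array([-112.73,    1.2 ,   25.51]), array([ 0.08,  0.06, -0.03])) [-0.0113, 0.0011, 0.0172, -0.05, 0.06, -0.07] [-0.013, 0.0011, 0.0197, -0.05, 0.06, -0.07]
```

View pics/w5.png

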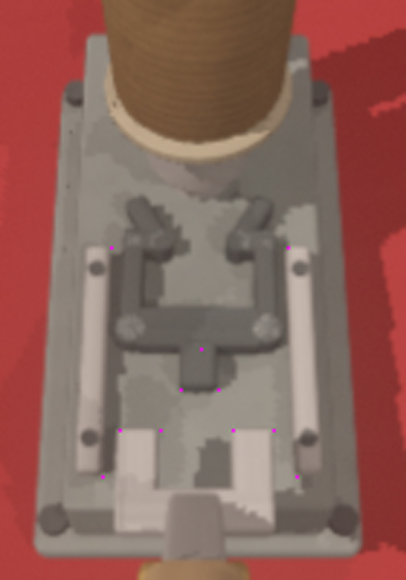

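The overlay agrees with the picture: the predicted prongs at (119-274,430) and tab end at (181-218,389) sit on the real edges. The fork is behind the tab, about 1 mm to the left, so I'll centre it and lower it.

>>> servo_tool(increments=[[0, -0.006, 0.0006, 0.009, 0, 0, 0], [0, -0.0113, 0.0011, 0.0172, 0, 0, 0], [0, -0.013, 0.0011, 0.0195, 0, 0, 0], [0, -0.013, 0.0011, 0.0195, 0, 0, 0], [0, -0.013, 0.0011, 0.0195, 0, 0, 0]])

```text
clock: 7.18
position: [653.4, 29.6, 119.1]
ee_rot: [-0.591, 0.748, -0.186, -0.237]
contact_force: [0.2, -0.3, -2.2]
gripper_width: 19.3
grasp_force: 60.0
```

Run:
```python
from h import *
print(now(),arm.read_state()['contact_force'])
for x in (-80,-50,-30,-27): print(x,go(st(x,0,2)))
```

```text
(array([-110.6 ,   -0.6 ,    1.48]), array([-0.01, -0.01, -0.12])) [ 0.15787408 -0.28612488 -2.23166609]
-80 [0.0254, -0.0005, 0.0172, 0.08, -0.01, -0.09]
-50 [0.0499, -0.0006, 0.0344, 0.08, -0.01, -0.09]
-30 [0.0663, -0.0006, 0.0459, 0.08, -0.01, -0.09]
-27 [0.0687, -0.0007, 0.0476, 0.08, -0.01, -0.09]
```

>>> servo_tool(increments=[[0, 0.01, -0.0003, 0.0065, 0, 0, 0], [0, 0.02, -0.0005, 0.0135, 0, 0, 0], [0, 0.03, -0.0005, 0.0204, 0, 0, 0], [0, 0.038, -0.0005, 0.026, 0, 0, 0], [0, 0.0458, -0.0005, 0.0315, 0, 0, 0], [0, 0.0458, -0.0005, 0.0315, 0, 0, 0]])

```text
clock: 7.92
position: [640.2, -25.6, 119.5]
ee_rot: [-0.59, 0.749, -0.185, -0.238]
contact_force: [0.7, 0.8, -1.4]
gripper_width: 19.3
grasp_force: 60.0
```

Run:
```python
from h import *
print(now(),arm.read_state()['contact_force'],arm.read_state()['grasp_force'])
for x in (-50,-40,-30,-27): print(x,go(st(x,0,2)))
w=cam('wrist');print([(np.round(d['centre']),d['p']) for d in arm.spot_point('wrist','clip')][:2],proj(w,stand(SEAT,YAW,[-27,0,0])[:3]))
```

```text
(array([-53.8 ,  -0.89,   1.98]), array([-0.07, -0.05, -0.19])) [ 0.65306625  0.77849663 -1.44334219] 60.002338886260986
-50 [0.0032, -0.0006, 0.0021, 0.16, -0.05, -0.12]
-40 [0.0114, -0.0006, 0.0079, 0.16, -0.05, -0.12]
-30 [0.0196, -0.0006, 0.0136, 0.16, -0.05, -0.12]
-27 [0.022, -0.0007, 0.0154, 0.16, -0.05, -0.12]
[(array([316., 152.]), 0.78)] [315.96228587 154.13335553]
```

>>> servo_tool(increments=[[0, 0.0055, -0.0006, 0.0038, 0, 0, 0], [0, 0.011, -0.0007, 0.0077, 0, 0, 0], [0, 0.015, -0.0007, 0.0105, 0, 0, 0], [0, 0.018, -0.0007, 0.0126, 0, 0, 0], [0, 0.0205, -0.0007, 0.0143, 0, 0, 0], [0, 0.022, -0.0007, 0.0154, 0, 0, 0], [0, 0.022, -0.0007, 0.0154, 0, 0, 0]])

```text
clock: 8.9
position: [637.3, -49.5, 121.1]
ee_rot: [-0.592, 0.748, -0.187, -0.235]
contact_force: [1.7, 5.4, 3.9]
gripper_width: 19.2
grasp_force: 61.1
```

Run:
```python
from h import *
print(now(),arm.read_state()['contact_force'],arm.read_state()['grasp_force'])
for x in (-27,-26,-25): print(x,go(st(x,0,2)))
w=cam('wrist');t=ee()@GT
print([(np.round(d['centre'],1),d['p'],np.linalg.inv(yp(YAW,SEAT))@[*atz(w,d['centre'],40),1]) for d in arm.spot_point('wrist','clip')][:2])
P=[proj(w,(t@[0,y,9,1])[:3]) for y in (21,-21)]
P+=[proj(w,stand(SEAT,YAW,[-28,y,8])[:3]) for y in (24,-24)]
for p in P: cv2.circle(w['color'],tuple(int(v) for v in np.round(p)),0,(255,0,255),-1)
save(w,'w6.png',crop=(250,60,390,230),sc=3.5)
```

```text
(array([-30.17,   2.54,   3.34]), array([0.24, 0.13, 0.06])) [1.71856693 5.41751911 3.91726374] 61.117368936538696
-27 [0.0016, 0.0021, 0.003, -0.23, 0.13, -0.09]
-26 [0.0024, 0.0021, 0.0035, -0.23, 0.13, -0.09]
-25 [0.0032, 0.0021, 0.0041, -0.23, 0.13, -0.09]
[(array([320.5, 154.8]), 0.76, array([-3.32336188, -0.27785302,  0.        ,  1.        ]))]
```

View pics/w6.png

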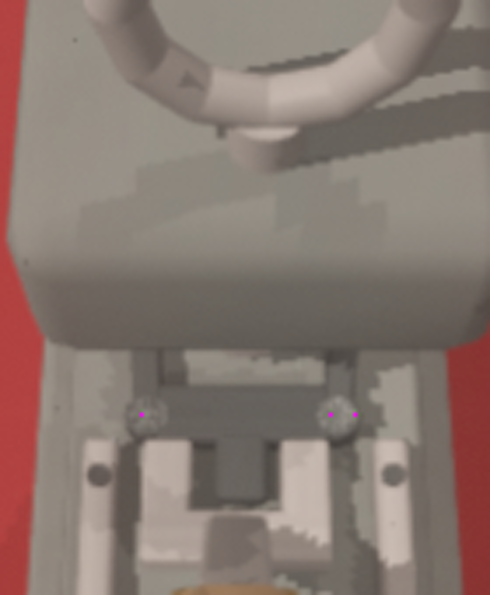

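The crop shows the fork straddling the tab and touching the clip's back edge at v≈440. Home would be v≈413, so the clip is about 5 mm short, and the tool has tipped slightly in the grip. I'll push on.

>>> servo_tool(increments=[[0, 0.0016, 0, 0.0012, 0, 0, 0], [0, 0.0033, 0, 0.0023, 0, 0, 0], [0, 0.0049, 0, 0.0034, 0, 0, 0], [0, 0.0049, 0, 0.0034, 0, 0, 0]])

```text
clock: 9.5
position: [634.4, -57.0, 120.5]
ee_rot: [-0.591, 0.748, -0.186, -0.237]
contact_force: [1.9, 3.3, 6.5]
gripper_width: 19.3
grasp_force: 61.2
```

```bash
cat > chk.py <<'E'
from h import *
np.set_printoptions(precision=1,suppress=True)
s=arm.read_state();print(now(),np.array(s['contact_force']),s['grasp_force'])
w=cam('wrist');
for n in('clip','fork_tool'):print(n,[(np.round(d['centre'],1),round(d['p'],2),np.linalg.inv(yp(YAW,SEAT))@[*atz(w,d['centre'],40),1]) for d in arm.spot_point('wrist',n)][:1])
# dark tab / prong boundary scan: rectify bed plane z=48 to stand coords
xs=np.arange(-60,-10,.5);ys=np.arange(-24,24,.5)
m=np.array([[proj(w,stand(SEAT,YAW,[x,y,8])[:3]) for y in ys] for x in xs],np.float32)
g=cv2.cvtColor(cv2.remap(w['color'],m,None,cv2.INTER_LINEAR),cv2.COLOR_RGB2GRAY).astype(int)
i=lambda y:int((y+24)/.5)
print('x   ',xs[::2]);print('L   ',g[::2,i(13):i(17)].mean(1));print('R   ',g[::2,i(-17):i(-13)].mean(1))
E
python3 chk.py
```

```text
(array([-22. ,   0.9,   3. ]), array([ 0.1, -0.1, -0.1])) [1.9 3.3 6.5] 61.23560428619385
clip [(array([312.5, 275.6]), 0.7, array([-95.3,   4.7,   0. ,   1. ]))]
fork_tool [(array([635.4, 105.1]), 0.75, array([  58. , -297.3,    0. ,    1. ]))]
x    [-60. -59. -58. -57. -56. -55. -54. -53. -52. -51. -50. -49. -48. -47.
 -46. -45. -44. -43. -42. -41. -40. -39. -38. -37. -36. -35. -34. -33.
 -32. -31. -30. -29. -28. -27. -26. -25. -24. -23. -22. -21. -20. -19.
 -18. -17. -16. -15. -14. -13. -12. -11.]
L    [139.6 141.6 141.8 140.6 135.4 138.9 160.5 171.2 167.5 163.2 162.2 164.2
 165.  163.5 160.4 159.5 159.9 159.4 159.5 159.6 159.8 162.6 170.4 172.
 172.2 172.6 172.1 172.1 171.9 172.2 172.6 172.4 172.2 167.4 138.8 103.9
  96.4  93.2  93.9  95.2  96.4  97.4  98.   99.   99.5 100.5 101.5 102.
 101.8 103.1]
R    [102.5  98.2  98.6 100.5 108.1 114.9 127.  135.4 136.6 137.8 145.6 166.5
 181.5 186.2 184.6 184.5 184.9 184.9 184.9 184.8 184.5 184.2 183.2 182.
 181.5 181.2 181.1 179.  175.9 174.9 174.8 174.8 173.9 164.8 131.2 102.1
  96.   92.   92.9  94.2  95.9  96.2  97.8  98.6  99.6  99.9 100.8 101.
 101.6 102. ]
```

>>> servo_tool(increments=[[0, 0.0014, 0, 0.0003, 0, 0, 0], [0, 0.0022, 0, 0.0003, 0, 0, 0], [0, 0.0022, 0, 0.0003, 0, 0, 0], [0, 0.0022, 0, 0.0003, 0, 0, 0]])

```text
clock: 10.15
position: [633.5, -58.6, 120.6]
ee_rot: [-0.591, 0.748, -0.186, -0.237]
contact_force: [2.7, 2.8, 4.2]
gripper_width: 19.5
grasp_force: 61.2
```

```bash
python3 chk.py | cut -c1-400 | head -3
python3 - <<'E'
from h import *
w=cam('wrist')
for y0 in (15,-15):
    xs=np.arange(-45,-10,.25)
    m=np.array([[proj(w,stand(SEAT,YAW,[x,y0+d,8])[:3]) for d in (-2,-1,0,1,2)] for x in xs],np.float32)
    g=cv2.cvtColor(cv2.remap(w['color'],m,None,cv2.INTER_LINEAR),cv2.COLOR_RGB2GRAY).mean(1)
    print(y0,xs[np.argmax(g<140)])
E
```

```text
(array([-20.2,   0.4,   3.1]), array([-0. , -0. , -0.1])) [2.7 2.8 4.2] 61.17649555206299
clip []
fork_tool [(array([633. , 108.3]), 0.88, array([  56.4, -294.6,    0. ,    1. ]))]
15 -27.25
-15 -27.0
```

```bash
cat > bd.py <<'E'
from h import *
s=arm.read_state();print(now(),np.round(s['contact_force'],1))
w=cam('wrist')
for y0,z in ((15,8),(-15,8),(31.5,7),(-31.5,7)):
    xs=np.arange(-50,-10,.25)
    m=np.array([[proj(w,stand(SEAT,YAW,[x,y0+d,z])[:3]) for d in (-1,-.5,0,.5,1)] for x in xs],np.float32)
    g=cv2.cvtColor(cv2.remap(w['color'],m,None,cv2.INTER_LINEAR),cv2.COLOR_RGB2GRAY).mean(1)
    d=np.convolve(g,np.r_[-np.ones(6),np.ones(6)],'same')[8:-8]; k=np.argmax(d); print(y0,xs[8:-8][k],round(d[k]/6),g[::8].round().astype(int).tolist())
E
sed -i 's/np.argmax(d)/np.argmax(abs(d))/' bd.py; python3 bd.py
```

```text
(array([-20.21,   0.34,   3.05]), array([-0.02, -0.02, -0.11])) [2.4 3.9 4.9]
15 -26.75 51 [167, 163, 164, 160, 161, 161, 160, 166, 173, 173, 173, 168, 100, 96, 98, 99, 101, 102, 104, 111]
-15 -26.75 52 [136, 147, 183, 184, 185, 185, 183, 179, 179, 174, 174, 167, 97, 95, 97, 99, 101, 101, 103, 110]
31.5 -45.0 37 [163, 162, 150, 99, 98, 129, 147, 147, 130, 130, 132, 138, 103, 97, 98, 100, 102, 102, 104, 109]
-31.5 -45.25 54 [187, 187, 175, 108, 110, 158, 187, 187, 162, 150, 151, 148, 97, 93, 96, 97, 101, 101, 103, 110]
```

The boundary I tracked is the guide arm's edge, which hides the clip from here. I'll back straight out to the earlier viewpoint and check from there.

>>> servo_tool(increments=[[0, -0.008, 0, -0.0056, 0, 0, 0], [0, -0.0246, 0, -0.0172, 0, 0, 0], [0, -0.0492, 0, -0.0344, 0, 0, 0], [0, -0.0655, 0, -0.0541, 0, 0, 0], [0, -0.061, 0, -0.0705, 0, 0, 0], [0, -0.061, 0, -0.0705, 0, 0, 0], [0, -0.061, 0, -0.0705, 0, 0, 0]])

```text
clock: 11.28
position: [653.7, 28.7, 142.5]
ee_rot: [-0.59, 0.749, -0.185, -0.238]
contact_force: [-0.2, -0.0, -2.0]
gripper_width: 19.4
grasp_force: 60.4
```

Run:
```python
from h import *
print(now(),arm.read_state()['contact_force'])
w=cam('wrist')
print([(np.round(d['centre'],1),round(d['p'],2),(np.linalg.inv(yp(YAW,SEAT))@[*atz(w,d['centre'],40),1]).round(1)) for d in arm.spot_point('wrist','clip')][:2])
P=[proj(w,stand(SEAT,YAW,[x,y,8])[:3]) for x in (-28,) for y in (22,-22)]+[proj(w,stand(SEAT,YAW,[-42,y,8])[:3]) for y in (6,-6)]+[proj(w,stand(SEAT,YAW,[-35,y,7])[:3]) for y in (29,-29)]
t=ee()@GT;P+=[proj(w,(t@[0,y,9,1])[:3]) for y in (21,-21)]
for p in P: cv2.circle(w['color'],tuple(int(v) for v in np.round(p)),0,(255,0,255),-1)
save(w,'w7.png',crop=(250,30,390,230),sc=2.9)
```

```text
(array([-109.8 ,   -0.38,   24.94]), array([-0.12, -0.02, -0.19])) [-0.16092104 -0.00496312 -2.04689329]
[(array([317. ,  87.3]), 0.92, array([ 5.7, -1.1,  0. ,  1. ]))]
```

View pics/w7.png

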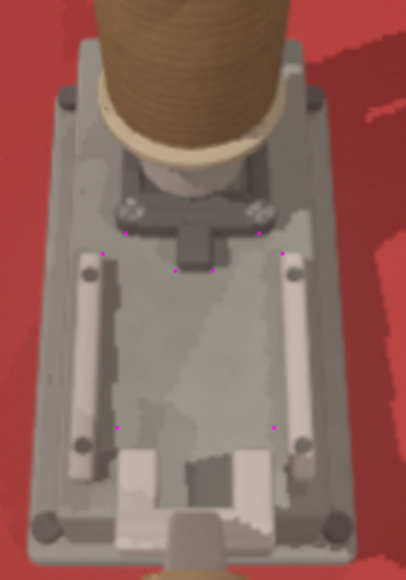

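The clip now sits with its back edge at v≈229, against 233 predicted for home, so it is home or about 1 mm past with the core up to its stop. The fork tips show at v=450 instead of 427, so the tool has pitched slightly in the grip. I'll fit that pitch and compensate for the return.

```bash
cat > pit.py <<'E'
from h import *
from scipy.optimize import brentq
w=cam('wrist');E0=ee()
def gt(th):
    M=np.eye(4);M[:3,:3]=R.from_euler('y',th,degrees=True).as_matrix();c=np.array([0,0,-18.7]);M[:3,3]=c-M[:3,:3]@c;return M@GT
f=lambda th:np.mean([proj(w,(E0@gt(th)@[0,y,9,1])[:3])[1] for y in (21,-21)])-(30+450/2.9)
th=brentq(f,-8,8);print('pitch',th,np.linalg.inv(GT)@gt(th)[:,3])
json.dump(th,open('th.json','w'))
E
python3 pit.py
cat >> h.py <<'E'
if os.path.exists('th.json'):
    th=json.load(open('th.json'));M=np.eye(4);M[:3,:3]=R.from_euler('y',th,degrees=True).as_matrix();c=np.array([0,0,-18.7]);M[:3,3]=c-M[:3,:3]@c;GT=M@GT
E
python3 - <<'E'
from h import *
print(now(),TOOL0[:3,3])
print('back/up',go(st(-190,0,65)))
t=TOOL0.copy();t[2,3]+=90;print('over rest',go(t))
E
```

```text
pitch -2.952673249669164 [-4.89858121 -0.00651227 -4.2468388   1.        ]
(array([-114.45,   -0.13,   20.87]), array([-0.1,  2.9, -0.2])) [541.93549459 168.99643905  14.        ]
back/up [-0.0418, 0.0007, -0.0789, 0.2, 2.9, -0.09]
over rest [-0.1206, 0.1772, -0.1322, 18.14, 2.93, -24.29]
```

>>> servo_tool(increments=[[0, -0.021, 0, -0.039, 0, 1.5, 0], [0, -0.042, 0.0007, -0.079, 0.2, 2.9, -0.1], [0, -0.062, 0.045, -0.092, 4.7, 2.9, -6.2], [0, -0.081, 0.089, -0.1055, 9.2, 2.9, -12.2], [0, -0.101, 0.133, -0.119, 13.7, 2.9, -18.3], [0, -0.1206, 0.1772, -0.132, 18.1, 2.9, -24.3], [0, -0.1206, 0.1772, -0.132, 18.1, 2.9, -24.3], [0, -0.1206, 0.1772, -0.132, 18.1, 2.9, -24.3], [0, -0.1206, 0.1772, -0.132, 18.1, 2.9, -24.3]])

```text
clock: 12.55
position: [523.6, 239.5, 182.1]
ee_rot: [0.759, -0.564, 0.261, 0.195]
contact_force: [0.4, -0.2, -1.3]
gripper_width: 19.4
grasp_force: 60.3
```

```bash
cat > rs.py <<'E'
from h import *
np.set_printoptions(precision=2,suppress=True)
t=np.linalg.inv(TOOL0)@ee()@GT;print('tool in rest',t[:3,3],R.from_matrix(t[:3,:3]).as_rotvec(degrees=True),np.round(arm.read_state()['contact_force'],1))
for h in (30,8,1,0,-1): 
    t=TOOL0.copy();t[2,3]+=h;print(h,go(t))
E
python3 rs.py
python3 - <<'E'
from h import *
w=cam('wrist')
for n in('rest_seat','fork_tool'):print(n,[(np.round(d['centre'],1),round(d['p'],2),atz(w,d['centre'],14 if n[0]=='r' else (ee()@GT)[2,3]).round(1)) for d in arm.spot_point('wrist',n)][:3])
E
```

```text
tool in rest [ 0.49  0.82 89.92] [ 0.04  0.04 -0.08] [ 0.4 -0.2 -1.3]
30 [-0.0373, 0.0008, 0.0469, 0.02, 0.04, -0.08]
8 [-0.0509, 0.0007, 0.0643, 0.02, 0.04, -0.08]
1 [-0.0552, 0.0007, 0.0698, 0.02, 0.04, -0.08]
0 [-0.0558, 0.0007, 0.0706, 0.02, 0.04, -0.08]
-1 [-0.0564, 0.0007, 0.0714, 0.02, 0.04, -0.08]
rest_seat [(array([317.3, 226.7]), 0.65, array([542. , 170.4,  14. ]))]
fork_tool [(array([569.2,  68.2]), 0.78, array([338.5, -33.7, 103.8])), (array([314.7, 188.7]), 0.67, array([545.2, 168.6, 103.8]))]
```

>>> servo_tool(increments=[[0, -0.0187, 0.0008, 0.0235, 0, 0, -0.1], [0, -0.0373, 0.0008, 0.0469, 0, 0, -0.1], [0, -0.0373, 0.0008, 0.0469, 0, 0, -0.1], [0, -0.0373, 0.0008, 0.0469, 0, 0, -0.1]])

```text
clock: 13.2
position: [522.7, 240.8, 123.3]
ee_rot: [0.76, -0.563, 0.261, 0.194]
contact_force: [0.8, 1.4, -1.2]
gripper_width: 19.7
grasp_force: 60.1
```

```bash
python3 rs.py
```

```text
tool in rest [-1.04  0.56 31.07] [0.05 0.04 0.12] [ 0.8  1.4 -1.2]
30 [0.0001, 0.0003, 0.0015, -0.12, 0.04, 0.07]
8 [-0.0134, 0.0003, 0.0188, -0.12, 0.04, 0.07]
1 [-0.0178, 0.0003, 0.0244, -0.12, 0.04, 0.07]
0 [-0.0184, 0.0003, 0.0251, -0.12, 0.04, 0.07]
-1 [-0.019, 0.0003, 0.0259, -0.12, 0.04, 0.07]
```

>>> servo_tool(increments=[[0, -0.006, 0.0003, 0.009, 0, 0, 0], [0, -0.012, 0.0003, 0.017, 0, 0, 0], [0, -0.016, 0.0003, 0.022, 0, 0, 0], [0, -0.0178, 0.0003, 0.0242, 0, 0, 0], [0, -0.0178, 0.0003, 0.0242, 0, 0, 0]])

```text
clock: 13.82
position: [521.8, 239.6, 92.3]
ee_rot: [0.76, -0.563, 0.261, 0.195]
contact_force: [-0.1, -0.5, -1.1]
gripper_width: 19.2
grasp_force: 60.5
```

```bash
python3 rs.py
```

```text
tool in rest [-0.1  -0.77  0.09] [-0.04  0.01  0.13] [-0.1 -0.5 -1.1]
30 [0.0185, -0.0008, -0.0235, -0.05, 0.01, 0.13]
8 [0.0049, -0.0009, -0.0062, -0.05, 0.01, 0.13]
1 [0.0006, -0.0009, -0.0007, -0.05, 0.01, 0.13]
0 [0.0, -0.0009, 0.0001, -0.05, 0.01, 0.13]
-1 [-0.0006, -0.0009, 0.0009, -0.05, 0.01, 0.13]
```

>>> servo_tool(increments=[[0, -0.0005, -0.0005, 0.0007, 0, 0, 0], [0, -0.001, -0.0005, 0.0014, 0, 0, 0], [0, -0.001, -0.0005, 0.0014, 0, 0, 0]])

```text
clock: 14.2
position: [522.4, 239.6, 91.8]
ee_rot: [0.76, -0.563, 0.261, 0.195]
contact_force: [-2.2, 1.1, 5.6]
gripper_width: 19.5
grasp_force: 61.1
```

```bash
python3 rs.py|head -1
```

```text
tool in rest [ 0.11 -0.1  -0.35] [ 0.01 -0.04  0.13] [-2.2  1.1  5.6]
```

>>> servo_tool(increments=[[0.4, 0, 0, 0, 0, 0, 0], [0.8, 0, 0, 0, 0, 0, 0], [1, 0, 0, 0, 0, 0, 0], [1, 0, 0, 0, 0, 0, 0], [1, 0, 0, -0.03, 0, 0, 0], [1, 0, 0, -0.08, 0, 0, 0], [1, 0, 0, -0.13, 0, 0, 0], [1, 0, 0, -0.13, 0, 0, 0], [1, 0, 0, -0.13, 0, 0, 0]])

```text
clock: 15.32
position: [498.9, 315.9, 192.5]
ee_rot: [0.76, -0.563, 0.26, 0.195]
contact_force: [0.0, -0.7, -0.8]
gripper_width: 85.5
grasp_force: 0.0
```

Run:
```python
from h import *
np.set_printoptions(precision=1,suppress=True)
print(np.round(arm.read_state()['contact_force'],1))
w=cam('wrist')
for n,z in (('fork_tool',14),('rest_seat',14),('fork_grip',102.6)):
    print(n,[(np.round(d['centre'],1),round(d['p'],2),atz(w,d['centre'],z)) for d in arm.spot_point('wrist',n)][:3])
# grey prong mask
P=[proj(w,(TOOL0@[x,y,9,1])[:3]) for x,y in ((0,21),(0,-21))];print('expected tips',P)
hs=cv2.cvtColor(w['color'],cv2.COLOR_RGB2HSV);c=np.mean(P,0).astype(int)
sub=hs[c[1]-12:c[1]+30,c[0]-35:c[0]+35];m=(sub[...,1]<60)&(sub[...,2]>90)
for i,r in enumerate(m): print(c[1]-12+i,''.join('#' if v else '.' for v in r)) if r.any() else 0
print(c[0]-35)
```

```text
[ 0.  -0.7 -0.8]
fork_tool [(array([313.2, 164.2]), 0.95, array([545.6, 168.7,  14. ])), (array([545.8,  34.2]), 0.75, array([ 271.7, -154.8,   14. ]))]
rest_seat [(array([315.6, 165.7]), 0.58, array([542.3, 169.9,  14. ]))]
fork_grip [(array([312.6, 201.5]), 0.97, array([520.4, 251.6, 102.6])), (array([469.7,  59.2]), 0.96, array([409.4,  46.8, 102.6])), (array([422.8, 257.5]), 0.59, array([423.4, 272.2, 102.6]))]
expected tips [array([298.3, 161.3]), array([333.9, 161.4])]
161 ...................#######...................#####....................
162 ..................########..................#########.................
163 ..................#########.................#########.................
164 ..................#########.................#########.................
165 ..................#########.................#########.................
166 ..................#########.................#########.................
167 ..................#########.................#########.................
168 ..................#########.................#########.................
169 ................
[... 183 characters left out ...]
####.................
172 ..................#########.................#########.................
173 ..................#########.................#########.................
174 ..................################...#####.##########.................
175 ..................###################################.................
176 ..................###################################.................
177 ..................##...########################..####.................
178 ..................#......#####################.....##.................
179 ..................#......######..#...#...####.......#.................
180 ..........................##...............#..........................
281
```

```bash
python3 -c "
from bench import arm
print(arm.job_done())"
```

```text
the job is handed in; nothing more can be done
None
```

The clip was pushed to its home position in the groove (about 1 mm past, by the camera; the jaws themselves were not seen closing), the fork tool is back in its rest and released, and the job was handed in at about 15 s; the result of the judging was not returned.

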